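# Gauge a damper body in the taper gauge and set the cursor

### The arm

A 6-joint arm with a two-finger parallel gripper is mounted at the origin on the work surface. World frame = base frame: x ahead of the robot, y to its left, z up, the work surface at z = 0. Lengths are in mm, angles in degrees, forces in N, time in s.
With the tool pointing down it reaches from about 225 to 725 mm from the base axis. Payload 3.1 kg.
Tool frame: the origin (TCP) lies between the finger pads; the fingertips stand 22 mm ahead of it and the grasp point (between the pads) lies 3 mm ahead of it; z points along the fingers, y is the direction in which the jaws open and shut (so a half turn about z gives the same grasp; the last joint's range is limited). The gripper opens to 85 mm and grips with 20 to 120 N. Pads are 22 mm wide; open, the fingers measure 114 mm over their backs; the gripper's body (76 mm by 85 mm) begins 54 mm behind the grasp point. The pads swing forward as they close: fully open they stand 13 mm farther back than shut.
Start: joints at [57.651, 2.75, 5.684, 92.934, 0, 82.678], TCP at [222.103, 475.697, 253.312] pointing down, gripper open.
Joint ranges: [-166.93, 166.93], [-56.73, 111.36], [-69.38, 81.34], [-121.58, 131.49], [-85.45, 84.26], [-180, 180]. Speed limits (degrees/s): [159.86, 159.86, 180, 180, 180, 180].

### API

Orientations are given as a 3x3 rotation matrix whose columns are the frame's x, y, z axes.
In Python, from station import env, get_image, ticket, sensors gives the robot as it stands. Calls block until the motion is done:
- env.move_to(position, orientation): joint-space move of the TCP to a pose.
- env.servo_line(position, attitude=None, speed=150): straight line of the TCP; attitude=None keeps the orientation; speed is the mean speed in mm/s.
- env.set_joints(angles): joint-space move.
- env.grip(opening, effort=None): finger opening in mm; effort is the grip in N (None keeps the last); returns when the fingers have stopped.
- env.hold(seconds).
- env.solve_ik(position, orientation): joint angles nearest the present ones, or None.
- get_image(name): name is "scene" or "top" or "wrist"; returns a dict with "pixels" (384x512x3 uint8, red, green, blue), "range_z" (384x512 float32, mm along the optical axis (not along the pixel's ray), 0 where there is no reading), "intrinsics" (3x3 intrinsics, pixels), "R" (3x3) and "t" (3): a world point X has camera coordinates R X + t; the wrist camera has in their place "mount" (4x4, takes a point from camera to tool coordinates, whose origin is the TCP and whose axes are the flange's). Camera axes: x right, y down, z forward; pixel columns grow to the right and rows downward; lengths in mm; the calibration is good to about 2 mm. A picture is of the moment at which its call begins: read the wrist's pose just before it.
A pose or a line that the arm cannot do raises env.PlanningError and nothing moves.
- ticket.sign_off(): hands the job in, once; it reports no verdict.
Readings, each from a call of its own:
- sensors.get_time_s(): time.
- sensors.get_joint_pos(): joint angles.
- sensors.get_qd(): joint speeds.
- sensors.get_joint_torque(): joint torques, N m.
- sensors.get_position(): TCP position.
- sensors.get_tool_rot(): TCP orientation.
- sensors.get_contact_force(): force on the tool from outside, world axes, zero at the start.
- sensors.get_wrist_torque(): the same for the moment, N m.
- sensors.get_gripper_width(): finger opening in mm.
Only numpy, scipy, OpenCV 4.12 (cv2) and the standard library are available. Lean on these libraries where they do the work, as an engineer would, in place of code of your own. Each camera call takes 0.05 s, during which the arm holds its last target.

### The job

Measure the damper (the standing round body with a thin rod and ball on top) in the taper gauge: stand it upright on the base plate in the wide end of the slot, slide it along towards the narrow end until it wedges against both sides, and let go of it there. Then slide the black cursor along its scale until its pointer is in line with the middle of the wedged damper, and let go. Leave the plain round motor can and the square bar standing where they are.

Things in the scene. Friction and masses are not known exactly. Their poses are not given: they have to be found in the camera images.
- damper_mid (a point): Point on the damper's axis, 45 mm above its foot. Bare-metal round body 28 mm in diameter, 75 mm tall, with a thin 10 mm rod and a 14 mm ball above it (98 mm overall). About 0.13 kg. Starts upright on the table at one of three places shared with the motor can and the square bar. z up along the damper.
- motor_mid (a point): Bystander: centre of the motor can, a plain round metal cylinder 36 mm in diameter, 70 mm tall, standing on the table, nothing on top. To be left alone.
- bar_mid (a point): Bystander: centre of the square metal bar, 26 x 26 mm, 85 mm tall, standing on the table. To be left alone.
- gauge: Taper gauge, fixed: aluminium base plate 190 mm (x) by 178 mm (y, -82 to +96), 6 mm thick; its top is the slot's floor. Origin at table height below the middle of the fence's slot face. x along the fence from the wide mouth (negative) to the narrow end (positive); y across the slot from fence to jaw; z up. Slot open above and at both ends.
- fence: The straight side of the slot, a dark steel strip fixed on the gauge, 180 mm long, 14 mm thick, its top 22 mm above the table. Same origin and axes as gauge; its slot face is the plane y = 0, the strip lies at negative y.
- jaw: Slanted side of the slot: dark steel strip 180 mm long, 30 mm thick, top 22 mm above the table, clamped immovably at a setting that differs each time. Origin at table height on the middle of its slot face; x along that face to the narrow end, converging on the fence at 11.3 degrees (1 mm per 5 mm); face at y = 0, strip at positive y. Slot about 45 mm wide at the mouth, 11 mm at the narrow end.
- cursor (a joint): Position of the black cursor along the gauge's scale, in m: 0 at the mouth end, 0.15 at the narrow end; it grows along the gauge's x. Slides with about 1.5 N of friction and stays where it is left.
- cursor_tab (a point): Centre of the upright black tab that moves the cursor, outside the fence (60 mm from its slot face), 40 mm above the table. Tab 12 mm thick along the slide, 24 mm wide across it, top 52 mm above the table; below it a carriage 36 mm along the slide, 30 mm wide, top at 18 mm. Same axes as gauge.
- cursor_pointer (a point): Tip of the cursor's steel pointer, on the outer side of the fence, 14 mm above the table, moving with the tab and level with it along the slide (same x in the gauge's frame). Same axes as gauge.
- damper: The damper as a whole; origin at the centre of its foot, z up along its axis (see damper_mid for its shape).
Things that resemble listed ones, but are neither listed nor needed, are in the scene too. What is shaped like the damper but pink or yellow is not meant.

How it is judged:
By the outcome, as a careful person would: the job done as asked, in the order asked, and still so for the second after the job is handed in, with the robot touching nothing.
It also fails if it takes over 56 s, if anything falls off the work surface, if the arm or the gripper's body presses on something with over 40 N, if the wrist force passes 120 N, or if a joint passes its speed limit or range.

## Working session

There is one attempt and no reset: what is moved stays moved. The work goes in short steps, each a Python script; the robot and the scene stay as the last script left them, time stands still between calls to the robot, and variables do not carry over. Pictures are saved under pics/ and viewed, and the job is handed in when it is done.

```bash
ls; mkdir -p pics; python3 - <<'E'
from station import env,get_image,ticket,sensors
import cv2,numpy as np,pickle
print(sensors.get_time_s())
for n in ["scene","top"]:
    d=get_image(n); pickle.dump(d,open(f"pics/{n}0.pkl","wb"))
    cv2.imwrite(f"pics/{n}0.png",d["pixels"][:,:,::-1])
    print(n,d["intrinsics"].tolist(),(-d["R"].T@d["t"]).round(0))
E
```

```text
pics
0.0
scene [[486.20632142854953, 0.0, 251.4619312770771], [0.0, 486.20632142854953, 199.64095228704252], [0.0, 0.0, 1.0]] [980. 311. 869.]
top [[432.7633491001539, 0.0, 257.40009347597527], [0.0, 432.7633491001539, 194.94330565479058], [0.0, 0.0, 1.0]] [ 469.    5. 1012.]
```

View pics/scene0.png

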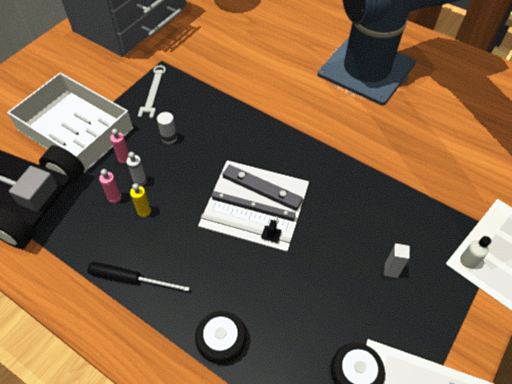

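View pics/top0.png

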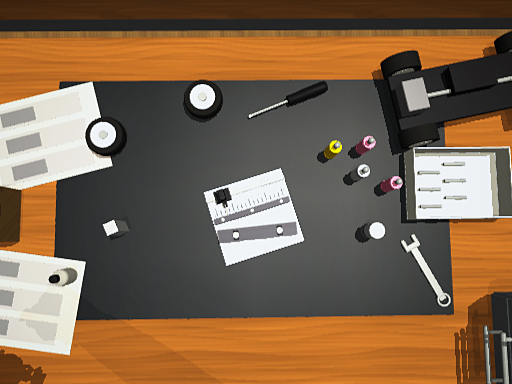

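The scene view shows a grey body with rod and ball at (136,167), and at (362,172) in the top view. There are look-alikes in pink at (119,147) and (110,187) and yellow at (141,202). The motor can is at (166,127), the bar at (397,260) and the gauge at (255,205). The grey one fits "bare metal", so I'll confirm it in crops.

```bash
cat > h.py <<'E'
import numpy as np,cv2,pickle
def cloud(d):
    K=d["intrinsics"];z=d["range_z"];v,u=np.mgrid[0:z.shape[0],0:z.shape[1]]
    c=np.stack([(u-K[0,2])*z/K[0,0],(v-K[1,2])*z/K[1,1],z],-1)
    w=(c-d["t"])@d["R"]; w[z<=0]=np.nan
    return w
def proj(d,X):
    c=np.asarray(X,float)@d["R"].T+d["t"];K=d["intrinsics"]
    return c[...,:2]/c[...,2:]*K[0,0]+[K[0,2],K[1,2]]
E
python3 - <<'E'
from h import *
S=pickle.load(open("pics/scene0.pkl","rb"));T=pickle.load(open("pics/top0.pkl","rb"))
a=S["pixels"][100:250,90:190,::-1];b=T["pixels"][125:205,310:420,::-1];c=T["pixels"][160:270,195:310,::-1]
r=lambda i,w:cv2.resize(i,(w,500),interpolation=cv2.INTER_CUBIC)
cv2.imwrite("pics/crop1.png",np.hstack([r(a,333),r(b,450)]))
cv2.imwrite("pics/crop2.png",cv2.resize(c,None,fx=5,fy=5,interpolation=cv2.INTER_CUBIC))
for n,d,pts in(("top",T,[(362,172),(334,149),(368,143),(396,183),(375,231),(113,228),(223,196),(207,192),(282,168),(303,240),(227,265)]),("scene",S,[(136,165),(166,120),(270,230)])):
    w=cloud(d)
    for p in pts: print(n,p,w[p[1],p[0]].round(0))
E
```

```text
top (362, 172) [ 602. -241.   74.]
top (334, 149) [ 654. -181.   73.]
top (368, 143) [ 667. -256.   75.]
top (396, 183) [ 576. -312.   84.]
top (375, 231) [ 473. -267.   66.]
top (113, 228) [486. 297.  85.]
top (223, 196) [555.  66.  50.]
top (207, 192) [569. 106.   3.]
top (282, 168) [625. -71.  -3.]
top (303, 240) [ 454. -116.    5.]
top (227, 265) [399.  60.  -0.]
scene (136, 165) [ 614. -230.   73.]
scene (166, 120) [ 482. -262.   71.]
scene (270, 230) [571.  73.  46.]
```

View pics/crop1.png

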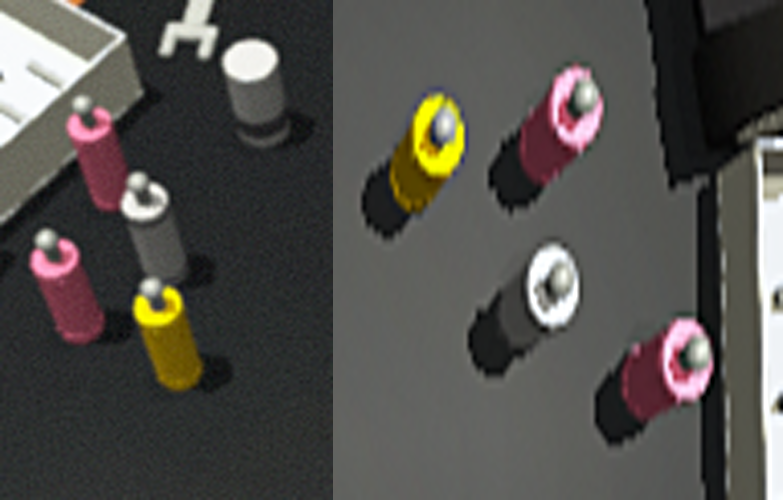

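View pics/crop2.png

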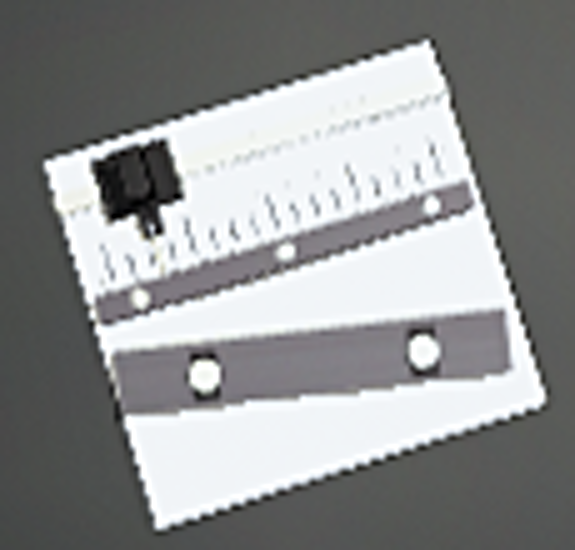

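The crops confirm it: only the grey one is bare metal with a rod and ball, at about (605,-238). The slot's wide mouth is at the right in the top view (world -y) and the cursor is near the narrow end. Next I'll take closer wrist views.

```bash
cat >> h.py <<'E'
def Rz(a): # tool down, tool y axis along world angle a(deg)
    a=np.radians(a);y=np.array([np.cos(a),np.sin(a),0]);z=np.array([0,0,-1.]);return np.stack([np.cross(y,z),y,z],1)
def wristcal(d,pos,rot):
    M=np.array(d["mount"]);Rt=rot@M[:3,:3];t=rot@M[:3,3]+pos
    d=dict(d);d["R"]=Rt.T;d["t"]=-Rt.T@t;return d
def wsnap(name):
    from station import get_image,sensors
    p=np.array(sensors.get_position());r=np.array(sensors.get_tool_rot())
    d=wristcal(get_image("wrist"),p,r);pickle.dump(d,open(f"pics/{name}.pkl","wb"));cv2.imwrite(f"pics/{name}.png",d["pixels"][:,:,::-1]);return d
def onplane(d,uv,z):
    K=d["intrinsics"];uv=np.atleast_2d(uv).astype(float)
    c=np.c_[(uv-[K[0,2],K[1,2]])/K[0,0],np.ones(len(uv))]@d["R"]
    C=-d["R"].T@d["t"];return C+c*((z-C[2])/c[:,2])[:,None]
E
python3 - <<'E'
from h import *
from station import env,sensors,get_image
d=get_image("wrist");print(np.array(d["mount"]).round(3),d["intrinsics"][0])
print(np.array(sensors.get_tool_rot()).round(2))
for a in(107,-73):
  for p in([605,-238,55],[510,-80,66],[510,0,300],[560,-150,300],[510,50,66]):
    q=env.solve_ik(p,Rz(a)); print(a,p,None if q is None else np.round(q,0))
E
```

```text
[[  -0.      -0.957   -0.288   72.71 ]
 [   1.      -0.       0.      -0.412]
 [  -0.      -0.288    0.957 -120.53 ]
 [   0.       0.       0.       1.   ]] [309.21104185   0.         258.89623548]
[[-0.91  0.42 -0.  ]
 [ 0.42  0.91 -0.  ]
 [ 0.   -0.   -1.  ]]
107 [605, -238, 55] [-27.  24.   8.  74.   0. -44.]
107 [510, -80, 66] [-16.   4. -15.  71.   0. -33.]
107 [510, 0, 300] [ -8.   1.  10.  98.   0. -25.]
107 [560, -150, 300] [-22.  12.  21.  99.   0. -39.]
107 [510, 50, 66] [ -2.   3. -15.  71.   0. -19.]
-73 [605, -238, 55] [-27.  24.   8.  74.   0. 136.]
-73 [510, -80, 66] [-16.   4. -15.  71.   0. 147.]
-73 [510, 0, 300] [ -8.   1.  10.  98.   0. 155.]
-73 [560, -150, 300] [-22.  12.  21.  99.   0. 141.]
-73 [510, 50, 66] [ -2.   3. -15.  71.   0. 161.]
```

```bash
python3 - <<'E'
from h import *
from station import env,sensors
env.move_to([515,-10,230],Rz(107)); wsnap("w_g")
env.move_to([600,-235,230],Rz(107)); wsnap("w_d")
print(sensors.get_time_s(),sensors.get_position(),sensors.get_contact_force())
E
```

```text
3.2417 [ 600.07858711 -233.15801303  230.50292663] [-0.06127849  0.29817275 -0.08419879]
```

View pics/w_g.png

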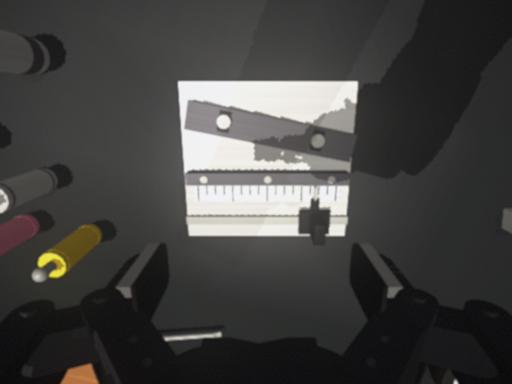

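View pics/w_d.png

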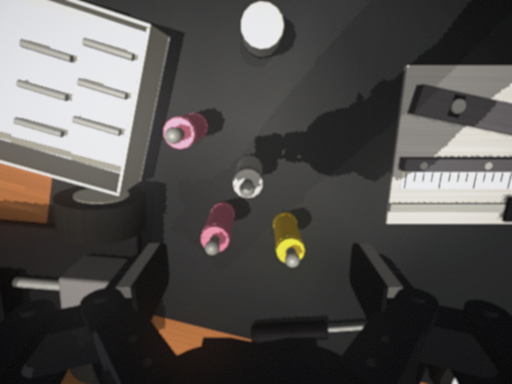

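```bash
python3 - <<'E'
from h import *
d=pickle.load(open("pics/w_g.pkl","rb"));
cv2.imwrite("pics/crop3.png",cv2.resize(d["pixels"][70:250,170:370,::-1],None,fx=4,fy=3.3,interpolation=cv2.INTER_CUBIC)[:,:800])
c=onplane(d,[(178,82),(358,81),(347.5,237),(188,237)],6);print(c.round(1))
for i in range(4):print(np.linalg.norm(c[i]-c[(i+1)%4]).round(1),np.degrees(np.arctan2(*(c[(i+1)%4]-c[i])[[1,0]])).round(1))
w=cloud(d)
for p in [(223,122),(200,115),(220,180),(300,182),(200,150),(316,222),(320,238)]:print(p,w[p[1],p[0]].round(1))
t=pickle.load(open("pics/w_d.pkl","rb"));w=cloud(t)
for z,p in((98,(247,188)),(75,(248,184))):print(onplane(t,[p],z).round(1),w[p[1],p[0]].round(1))
m=(w[...,2]>70)&(w[...,2]<79)&(np.hypot(w[...,0]-605,w[...,1]+238)<25)
print(m.sum(),np.nanmean(w[m],0),w[m].min(0),w[m].max(0))
# edge of body-top disk: centre via min enclosing circle
(cx,cy),r=cv2.minEnclosingCircle(w[m][:,:2].astype(np.float32));print("disk",cx,cy,r)
T=pickle.load(open("pics/top0.pkl","rb"));w=cloud(T)
m=(w[...,2]>66)&(w[...,2]<79)&(np.hypot(w[...,0]-605,w[...,1]+238)<25);print("top",cv2.minEnclosingCircle(w[m][:,:2].astype(np.float32)),m.sum())
E
```

```text
[[ 456.  -117.3    6. ]
 [ 399.5   63.5    6. ]
 [ 570.2  119.9    6. ]
 [ 627.2  -66.2    6. ]]
189.5 107.3
179.7 18.3
194.6 -73.0
178.7 -163.4
(223, 122) [479.8 -59.5  26.4]
(200, 115) [480.4 -84.4  22.1]
(220, 180) [541.2 -46.6  23.2]
(300, 182) [517.9  38.1  22. ]
(200, 150) [519.1 -77.8   6.6]
(316, 222) [549.8  64.3  44.3]
(320, 238) [563.   72.2  52.2]
[[ 604.3 -243.5   98. ]] [ 604.2 -243.6   98.2]
[[ 607.  -242.6   75. ]] [ 601.6 -243.6   94.5]
478 [ 604.11898996 -244.19707177   75.0018907 ] [ 593.35057676 -257.48393856   70.07076275] [ 620.43040741 -229.95954407   78.82659604]
disk 606.7684326171875 -243.72552490234375 14.007375717163086
top ((606.784423828125, -244.4315643310547), 14.35399341583252) 99
```

View pics/crop3.png

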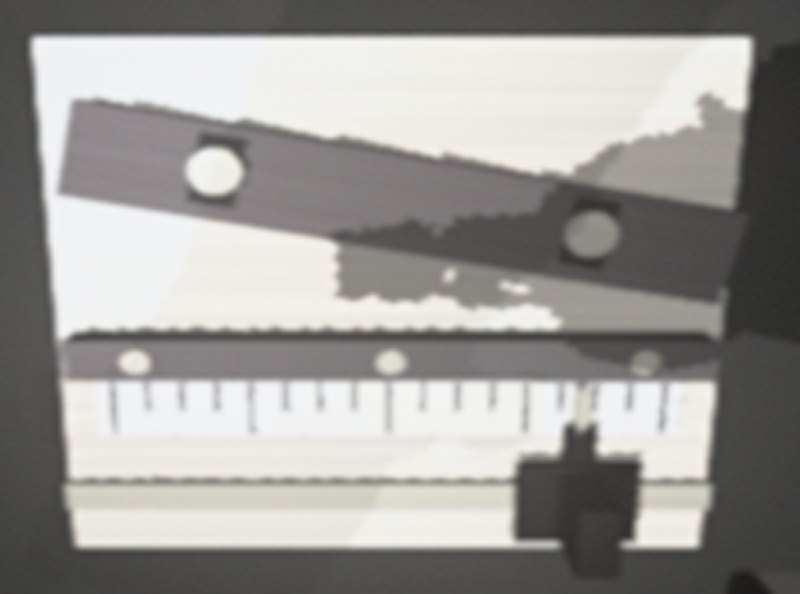

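Damper axis is at about (606.8,-244) from both cameras, with a fitted radius of 14.0 against the true 14. Its heights of 75 and 98 also match. Now I'll fit the strips.

```bash
python3 - <<'E'
from h import *
d=pickle.load(open("pics/w_g.pkl","rb"));w=cloud(d)
g=cv2.cvtColor(d["pixels"],cv2.COLOR_RGB2GRAY)
ok=np.isfinite(w[...,2])
m=ok&(w[...,2]>18.5)&(w[...,2]<25)
m=(m&(w[...,0]>380)&(w[...,0]<640)&(abs(w[...,1])<130)).astype(np.uint8)
n,l,s,_=cv2.connectedComponentsWithStats(m)
for i in range(1,n):
    if s[i,4]<300: continue
    yy,xx=np.nonzero(l==i)
    P=onplane(d,np.c_[xx,yy],22)[:,:2].astype(np.float32)
    r=cv2.minAreaRect(P);b=cv2.boxPoints(r);print(s[i],r,b.round(1).tolist())
    c=P.mean(0);u,sv,vt=np.linalg.svd(P-c,full_matrices=False);print(c,np.degrees(np.arctan2(vt[0,1],vt[0,0])))
E
```

```text
[ 184  100  173   63 4685] ((475.7727966308594, -9.914726257324219), (30.24104118347168, 179.961669921875), 5.663968086242676) [[451.79998779296875, 78.0999984741211], [469.6000061035156, -100.9000015258789], [499.70001220703125, -98.0], [481.8999938964844, 81.0999984741211]]
[475.7667   -11.441005] 95.68389
[ 185  173  165   13 2113] ((525.4572143554688, 2.1226806640625), (13.617939949035645, 180.0414276123047), 17.044218063354492) [[492.6000061035156, 86.19999694824219], [545.2999877929688, -85.9000015258789], [558.4000244140625, -81.9000015258789], [505.6000061035156, 90.19999694824219]]
[525.483       2.0188997] 107.02762
```

The strip fits agree with the given sizes: jaw 30.2×180, fence 13.6×180, taper 11.35°. The predicted wedge centre is at gauge x≈+5. Picking up the damper now.

```bash
cat >> h.py <<'E'
A=107.03
GX=np.array([np.cos(np.radians(A)),np.sin(np.radians(A))]);GY=np.array([-GX[1],GX[0]])
G0=np.array([525.46,2.12])+7*GY
def gw(x,y,z): return list(G0+x*GX+y*GY)+[z]
def tog(p): q=np.asarray(p)[:2]-G0; return np.array([q@GX,q@GY])
E
python3 - <<'E'
from h import *
from station import env,sensors
J=np.array([475.77,-9.91])+15*np.array([np.cos(np.radians(5.68)),np.sin(np.radians(5.68))]);print("jaw face mid in gauge",tog(J))
f0=np.array(sensors.get_contact_force())
env.grip(50,40)
env.servo_line([606.8,-244,130],Rz(A),150)
env.servo_line([606.8,-244,57],None,80)
print("down",sensors.get_position(),sensors.get_contact_force()-f0)
env.grip(15,40)
print("w",sensors.get_gripper_width())
env.servo_line([606.8,-244,150],None,120)
print("up",sensors.get_gripper_width(),sensors.get_contact_force()-f0,sensors.get_time_s())
env.move_to(gw(-65,20.5,150),Rz(A)); wsnap("w_h")
print(sensors.get_position(),sensors.get_contact_force(),sensors.get_time_s())
E
```

```text
jaw face mid in gauge [ 0.09829851 29.32777543]
down [ 607.35190569 -244.30470889   57.88015625] [-0.69429561  0.28299133  1.25907946]
w 27.163215402873405
up 27.07362974543743 [ 0.46444689 -0.27485068 -1.00753132] 6.8083
[519.06309769 -69.22005309 149.94698836] [ 0.75438566 -0.09569119 -1.01252757] 7.6667
```

View pics/w_h.png

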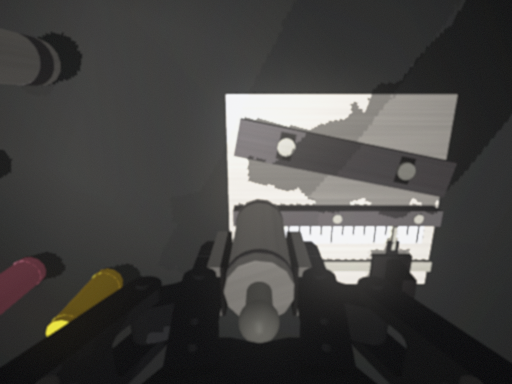

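It's held upright (width 27). Lowering it into the mouth until it touches the floor.

```bash
python3 - <<'E'
from h import *
from station import env,sensors
env.servo_line(gw(-65,20.7,72),Rz(A),100); env.hold(0.2)
f0=np.array(sensors.get_contact_force());print(sensors.get_position(),tog(sensors.get_position()),f0)
z=69
while z>58:
    env.servo_line(gw(-65,20.7,z),None,20);env.hold(0.05)
    f=sensors.get_contact_force()-f0
    print(z,np.round(sensors.get_position()[2],1),f.round(1))
    if f[2]>3: break
    z-=1 if z>66 else .5
print(sensors.get_time_s()); wsnap("w_i")
E
```

```text
[518.76853856 -68.32765341  73.02250547] [-65.39888799  20.0302234 ] [-0.0805937   0.45896829 -0.9231272 ]
69 68.9 [-0.7 -0.9 -1.1]
68 67.9 [ 0.1 -0.3 -0.1]
67 66.9 [ 0.5 -0.4 -0.7]
66 65.9 [-0.  -1.5 -0. ]
65.5 65.5 [-0.6 -0.1 -0. ]
65.0 65.0 [ 0.7  0.  -0.6]
64.5 64.5 [ 0.  -0.8  0.5]
64.0 64.0 [-0.3 -0.6 -0.6]
63.5 64.0 [-0.3  0.1  3. ]
11.55
```

View pics/w_i.png

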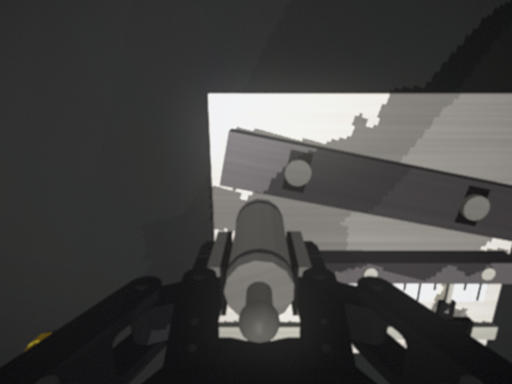

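```bash
python3 - <<'E'
from h import *
from station import env,sensors
F=lambda:np.array(sensors.get_contact_force())
def g(f):return np.array([f[:2]@GX,f[:2]@GY,f[2]])
yb=lambda x:14+(5.1-x)*0.0993
env.servo_line(gw(-65,20.9,63.8),None,30);env.hold(.05);f0=np.array([-0.08,.46,-.92])
x=-60;off=0
while x<16:
    env.servo_line(gw(x,yb(min(x,5.1))+off,63.8),None,60 if x<-8 else 20);
    if x>-8: env.hold(0.03)
    f=g(F()-f0);p=sensors.get_position()
    if x>-15: print(round(x,1),round(off,2),tog(p).round(2),round(p[2],1),f.round(1))
    if abs(f[1])>1.5: off+=np.clip(0.08*f[1],-.5,.5)
    if f[0]<-12 or abs(f[1])>20: break
    x+=10 if x<-12 else (2 if x<-1 else 0.7)
wsnap("w_j");print(sensors.get_gripper_width(),sensors.get_time_s())
E
```

```text
-10 0 [-9.28 15.35] 63.9 [-0.4 -0.9  5.3]
-8 0 [-8.13 15.21] 63.9 [-1.6 -0.2  5.2]
-6 0 [-6.28 15.01] 63.9 [-3.6  0.9  4.1]
-4 0 [-4.07 14.79] 63.9 [-2.3 -0.   5.6]
-2 0 [-1.9 14.6] 63.9 [-2.8 -0.2  5.1]
0 0 [ 0.13 14.4 ] 63.9 [-3.4  0.3  5.8]
0.7 0 [ 0.59 14.35] 63.9 [-2.7  0.1  5.4]
1.4 0 [ 1.28 14.27] 63.9 [-3.4  0.9  6.4]
2.1 0 [ 1.98 14.24] 63.9 [-4.2 -0.5  6.6]
2.8 0 [ 2.7  14.16] 63.9 [-3.2  0.3  6.9]
3.5 0 [ 3.39 14.09] 63.9 [-3.5  0.3  6. ]
4.2 0 [ 4.07 14.03] 63.9 [-4.  -0.8  7. ]
4.9 0 [ 4.78 13.95] 63.9 [-3.5 -0.6  5.6]
5.6 0 [ 5.48 13.91] 63.9 [-3.1  0.1  6.3]
6.3 0 [ 6.23 13.89] 63.9 [-3.5 -0.2  6.9]
7.0 0 [ 6.97 13.85] 63.9 [-3.6  0.3  6.5]
7.7 0 [ 7.56 13.8 ] 63.9 [-4.  -0.8  5.5]
8.4 0 [ 8.22 13.71] 63.9 [-5.4 -0.5  5.7]
9.1 0 [ 8.94 13.62] 63.9 [-5.1 -2.5  4.7]
9.8 -0.2 [ 9.68 13.49] 63.9 [-5.  -1.6  5. ]
10.5 -0.33 [10.13 13.4 ] 63.9 [-5.5 -1.1  4.1]
11.2 -0.33 [10.35 13.37] 63.9 [-6.2 -2.7  4. ]
11.9 -0.55 [10.52 13.31] 64.0 [-7.4 -1.7  4.9]
12.6 -0.68 [10.74 13.29] 63.9 [-9.4 -0.6  4. ]
13.3 -0.68 [10.93 13.29] 64.0 [-9.7 -1.5  4.8]
14.0 -0.81 [11.1  13.27] 64.0 [-11.6  -1.1   4. ]
14.7 -0.81 [11.3  13.23] 64.0 [-12.5  -0.2   3.5]
26.94205170832319 21.1167
```

View pics/w_j.png

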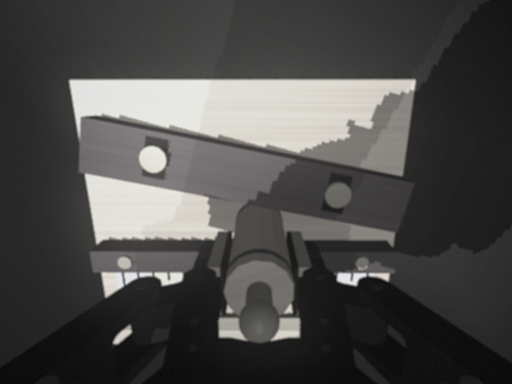

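Wedged: the x force rises steeply from x≈10 while the side force stays near zero, so it bears on both sides. Relax the push, open, retreat and look.

```bash
python3 - <<'E'
from h import *
from station import env,sensors
env.servo_line(gw(15.5,13.2,64.2),None,20);env.hold(.1)
print(tog(sensors.get_position()),sensors.get_contact_force())
env.servo_line(gw(12,13.2,64.5),None,30)
print(tog(sensors.get_position()),sensors.get_contact_force())
env.grip(50)
env.servo_line(gw(11.3,13.2,135),None,120)
env.servo_line(gw(20,5,230),None,200);env.hold(.15)
wsnap("w_k");print(sensors.get_position(),sensors.get_time_s())
from station import get_image
d=get_image("scene");pickle.dump(d,open("pics/s1.pkl","wb"));cv2.imwrite("pics/s1.png",cv2.resize(d["pixels"][130:270,180:330,::-1],None,fx=4,fy=4))
E
```

```text
[11.72112012 13.25459866] [  5.34509403 -12.14127443   0.88427451]
[11.09622994 13.30820809] [ 3.70175086 -4.95199218  2.3414181 ]
[506.96721942  17.72657245 227.71109833] 23.65
```

View pics/w_k.png

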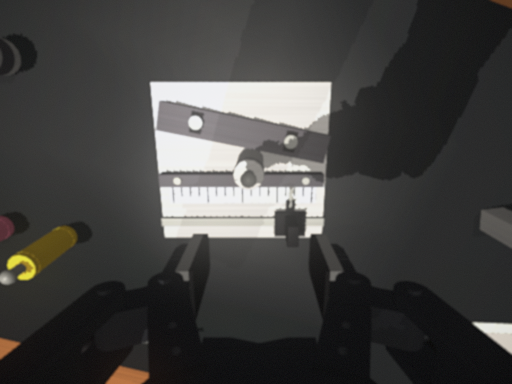

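View pics/s1.png

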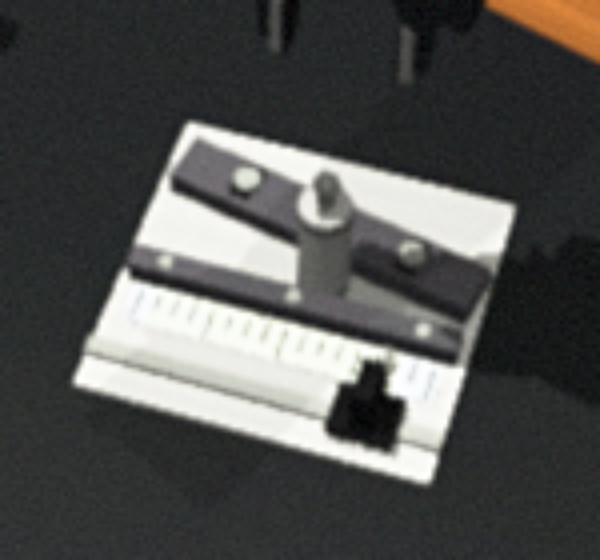

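The damper stands in the slot, touching both strips, at (249,170) in the wrist view. The cursor tab is at (291,235). Measuring damper, tab and fence from that one picture.

```bash
cat >> h.py <<'E'
def measure(d):
    w=cloud(d);z=w[...,2];q=(w[...,:2]-G0);gx=q@GX;gy=q@GY;near=(abs(gx)<95)&(gy>-90)&(gy<100)
    def px(m,zz):
        yy,xx=np.nonzero(m);return onplane(d,np.c_[xx,yy],zz)[:,:2]
    def circ(m):
        P=(w[m][:,:2]).astype(np.float32);c,r=cv2.minEnclosingCircle(P);return tog(c).round(2),round(r,2),len(P)
    fm=near&(z>18.5)&(z<25)&(gy<6)&(gy>-20)
    P=px(fm,22).astype(np.float32);r=cv2.minAreaRect(P);print("fence c",tog(r[0]).round(2),r[1],r[2])
    D=near&(gy>0)&(gy<40)
    print("disk",circ(D&(z>77)&(z<84)),"ball",circ(D&(z>94)&(z<108)))
    t=near&(gy<-40)&(z>49)&(z<56);P=px(t,52)
    if len(P):
        a=np.array([tog(p) for p in P]);lo,hi=a.min(0),a.max(0);print("tab top",((lo+hi)/2).round(2),(hi-lo).round(1),len(a))
    c=near&(gy<-40)&(z>14)&(z<23);P=px(c,18)
    a=np.array([tog(p) for p in P]);lo,hi=a.min(0),a.max(0);print("carr",((lo+hi)/2).round(2),(hi-lo).round(1),len(a))
E
python3 - <<'E'
from h import *
measure(pickle.load(open("pics/w_k.pkl","rb")))
print('s');measure(pickle.load(open("pics/s1.pkl","rb")))
d=pickle.load(open("pics/w_k.pkl","rb"))
cv2.imwrite("pics/crop4.png",cv2.resize(d["pixels"][140:255,150:340,::-1],None,fx=4.2,fy=4.2,interpolation=cv2.INTER_CUBIC))
E
```

```text
fence c [ 0.07 -7.21] (14.662759780883789, 179.9668426513672) 16.994216918945312
disk (array([10.16, 13.53]), 13.96, 526) ball (array([10.28, 13.44]), 6.87, 214)
tab top [ 54.92 -59.99] [11.8 24. ] 252
carr [ 54.93 -57.22] [35.6 35.9] 559
s
fence c [-0.26 -6.85] (22.673870086669922, 179.8345947265625) 17.934341430664062
disk (array([ 9.76, 13.61]), 14.7, 89) ball (array([ 9.3 , 13.18]), 7.31, 39)
tab top [ 54.78 -62.1 ] [11.3 24.6] 65
carr [ -2.75 -60.68] [151.1  35.1] 174
```

View pics/crop4.png

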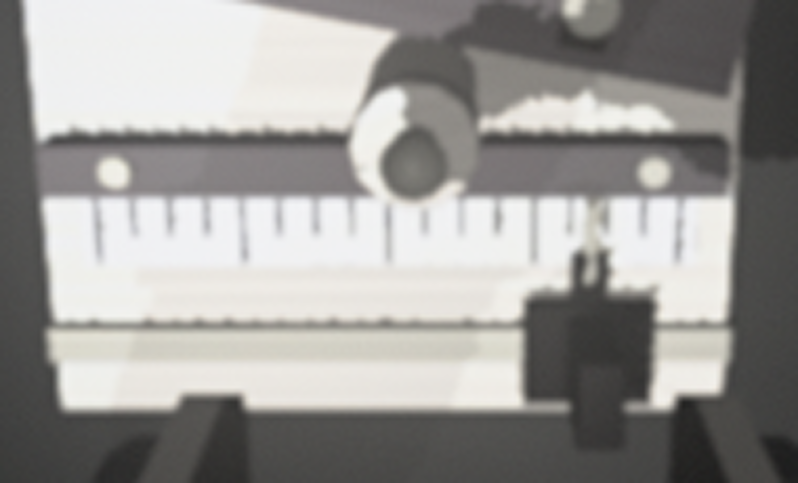

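Both views agree: the damper axis is at gauge x≈10.2, the ball and disk are in line so it is upright, and the tab is at 54.9. I'll flip the wrist so the camera stays clear of the damper, then move the tab.

```bash
python3 - <<'E'
from h import *
from station import env,sensors
R=Rz(A-180)
env.move_to(gw(54.9,-60,150),R)
env.grip(40,25)
env.servo_line(gw(54.9,-60,48),R,100);env.hold(.1)
print(tog(sensors.get_position()),sensors.get_position()[2],sensors.get_contact_force())
env.grip(5,25);env.hold(.1)
p=sensors.get_position();x0=tog(p)[0];print(tog(p),sensors.get_gripper_width(),sensors.get_contact_force())
env.servo_line(gw(30,-60,48),None,50);print(sensors.get_contact_force(),sensors.get_gripper_width())
env.servo_line(gw(10.2,-60,48),None,30);env.hold(.3)
print(tog(sensors.get_position()),sensors.get_contact_force(),sensors.get_gripper_width(),sensors.get_time_s())
E
```

```text
[ 54.64908168 -60.88735399] 49.16429894719797 [-0.11018564  0.88034675  0.83931676]
[ 54.93737359 -60.42892546] 11.195996939147529 [-0.35239516  0.99403714  3.40252206]
[-0.17572989 -1.46101815  5.63966066] 11.320650527819696
[  9.09559468 -60.40752469] [-0.91739291  0.21341918  5.38287775] 10.932938587028008 30.175
```

```bash
python3 - <<'E'
from h import *
from station import env,sensors
print(tog(sensors.get_position()))
env.grip(40);env.servo_line(gw(10.2,-60.4,120),None,120)
env.servo_line(gw(10,-45,230),None,200);env.hold(.2)
measure(wsnap("w_l"));print(sensors.get_time_s())
E
```

```text
[  9.09559468 -60.40752469]
fence c [ 0.91 -3.81] (21.257436752319336, 179.9131317138672) 17.050247192382812
disk (array([10.73, 13.83]), 14.34, 446) ball (array([10.97, 13.69]), 6.87, 190)
tab top [  8.81 -60.45] [11.8 23.6] 311
carr [  8.73 -59.79] [34.9 29.3] 615
32.2667
```

View pics/w_l.png

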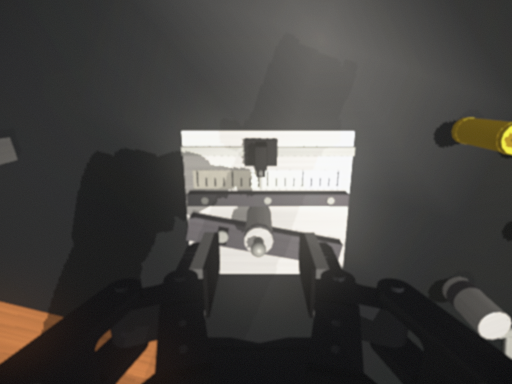

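The tab is 1–2 mm short of the damper axis: TCP reading 9.1, picture 8.8, damper 10.2–10.7. One correction.

```bash
python3 - <<'E'
from h import *
from station import env,sensors,get_image
R=Rz(A-180)
env.grip(34)
env.servo_line(gw(9,-60.4,120),R,200)
env.servo_line(gw(9,-60.4,48.5),R,100)
env.grip(5,25);env.hold(.1)
c=tog(sensors.get_position())[0];print(c)
cmd=9
for i in range(3):
    cmd+=10.6-c
    env.servo_line(gw(cmd,-60.4,48.5),None,20);env.hold(.2);c=tog(sensors.get_position())[0];print(cmd,c)
    if abs(c-10.6)<.25:break
env.grip(40);env.servo_line(gw(10.5,-60.4,120),None,120)
env.servo_line(gw(10,-20,230),None,200);env.hold(.2)
measure(wsnap("w_m"));print(sensors.get_time_s())
d=get_image("top");pickle.dump(d,open("pics/t2.pkl","wb"));measure(d)
E
```

```text
8.71806795432305
10.88193204567695 10.373438472217876
fence c [ 0.91 -4.51] (20.36454963684082, 179.94207763671875) 17.047924041748047
disk (array([11.02, 13.84]), 13.87, 456) ball (array([11.04, 13.57]), 6.72, 196)
tab top [  9.79 -60.18] [11.5 23.4] 331
carr [  9.98 -57.86] [35.9 33.3] 689
37.0583
fence c [-87.82  -6.82] (4.603157997131348, 13.857982635498047) 88.9232177734375
disk (array([151.87, 496.04]), 0.0, 0) ball (array([151.87, 496.04]), 0.0, 0)Traceback (most recent call last):
  File "<stdin>", line 17, in <module>
  File "h.py", line 42, in measure
    a=np.array([tog(p) for p in P]);lo,hi=a.min(0),a.max(0);print("carr",((lo+hi)/2).round(2),(hi-lo).round(1),len(a))
                                          ~~~~~^^^
    return umr_minimum(a, axis, None, out, keepdims, initial, where)
ValueError: zero-size array to reduction operation minimum which has no identity
```

Still about 1 mm short in this view, though the TCP reading says 0.2. I'll take one independent view with the wrist the other way round.

```bash
python3 - <<'E'
from h import *
from station import env,sensors,get_image
env.move_to(gw(10,5,230),Rz(A));env.hold(.2)
d=wsnap("w_n");measure(d);print(sensors.get_time_s())
m=pickle.load(open("pics/w_m.pkl","rb"))
a=cv2.resize(d["pixels"][140:255,170:345,::-1],None,fx=4.5,fy=4.5,interpolation=cv2.INTER_CUBIC)
cv2.imwrite("pics/crop5.png",a)
T=pickle.load(open("pics/t2.pkl","rb"));cv2.imwrite("pics/crop6.png",cv2.resize(m["pixels"][115:280,165:375,::-1],None,fx=3.6,fy=3.6,interpolation=cv2.INTER_CUBIC))
E
```

```text
fence c [-0.05 -7.14] (13.589115142822266, 179.8270263671875) 17.023761749267578
disk (array([10.19, 13.47]), 13.97, 518) ball (array([10.22, 13.52]), 6.87, 215)
tab top [  9.33 -59.78] [10.6 24.1] 241
carr [  9.33 -57.3 ] [35.2 34.8] 590
40.025
```

View pics/crop5.png

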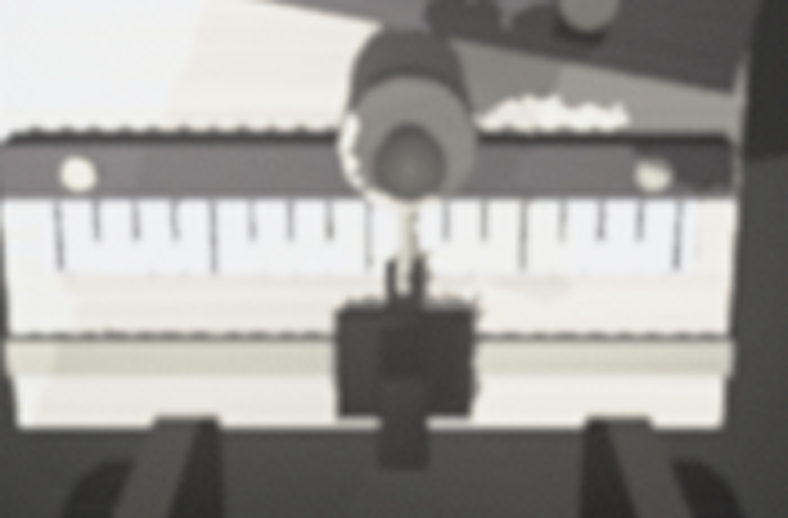

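View pics/crop6.png

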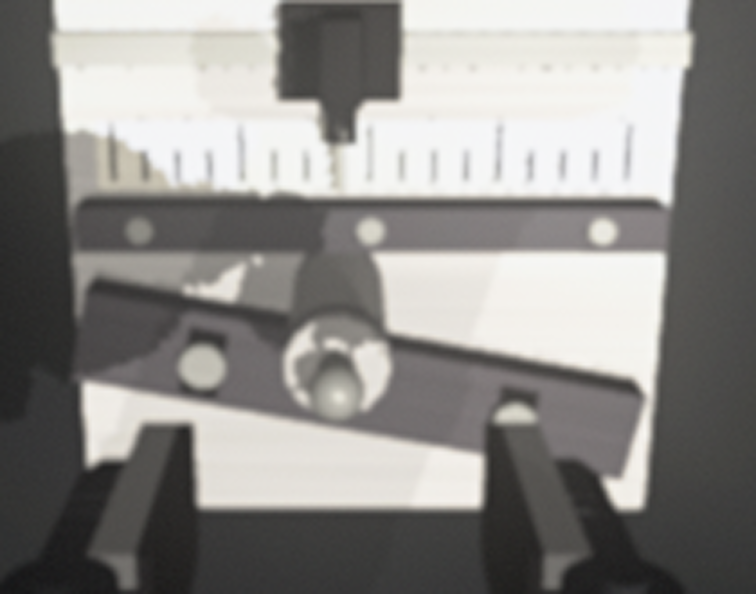

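Both views put the tab about 1 mm short (−0.85 and −1.1). There is time for one more nudge.

```bash
python3 - <<'E'
from h import *
from station import env,sensors,get_image
R=Rz(A-180)
env.grip(34)
env.move_to(gw(10.3,-60.4,130),R)
env.servo_line(gw(10.3,-60.4,48.5),R,100)
env.grip(5,25);env.hold(.1)
c=tog(sensors.get_position())[0];print(c)
cmd=10.3+11.4-c
env.servo_line(gw(cmd,-60.4,48.5),None,20);env.hold(.15);print(cmd,tog(sensors.get_position())[0])
env.grip(40);env.servo_line(gw(11,-60.4,120),None,120)
env.servo_line(gw(10,-20,230),None,200);env.hold(.15)
measure(wsnap("w_o"));print(sensors.get_time_s(),sensors.get_contact_force())
d=get_image("scene");pickle.dump(d,open("pics/s2.pkl","wb"));cv2.imwrite("pics/s2.png",cv2.resize(d["pixels"][90:280,90:420,::-1],None,fx=2.4,fy=2.4))
E
```

```text
10.028355003566983
11.67164499643302 11.10305524391356
fence c [ 0.96 -4.44] (20.34911346435547, 179.90087890625) 17.051809310913086
disk (array([11.07, 13.76]), 13.96, 456) ball (array([10.97, 13.78]), 6.95, 199)
tab top [ 10.82 -60.09] [11.5 23.4] 336
carr [ 10.76 -57.75] [35.8 33.3] 672
46.7917 [-1.08568211 -0.53715841 -0.9209299 ]
```

View pics/s2.png

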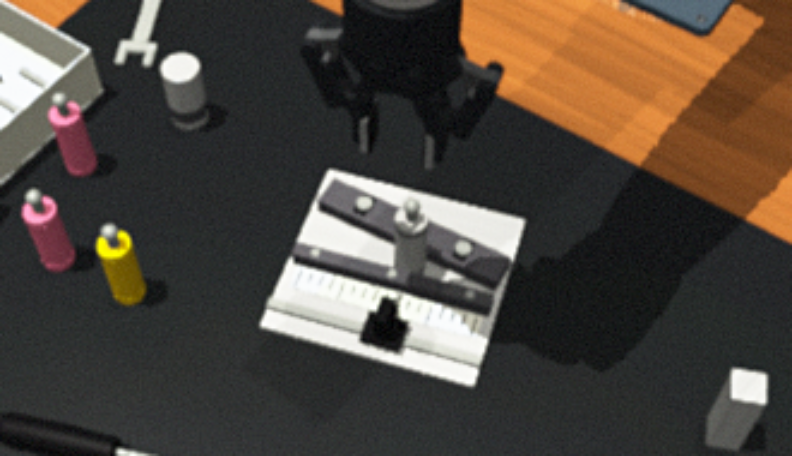

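The tab is now within about 0.3 mm of the damper axis (10.8 against 11.0 in the same picture). The damper stands upright and the bystanders have not moved.

```bash
python3 - <<'E'
from station import ticket,sensors
ticket.sign_off();print(sensors.get_time_s())
E
```

```text
the job is handed in; nothing more can be done
the job is handed in; nothing more can be done
```

The damper is wedged upright in the taper gauge, the cursor is lined up with it, and I handed the job in at about 47 s of the 56 s allowed.

- **Damper:** I stood the bare-metal damper on the base plate in the wide mouth and slid it towards the narrow end until it wedged. The force along the slot rose to 12–13 N while the side force stayed near zero, so it bears on both sides. I then let go of it. It stayed upright, with the ball and body top in line to about 0.1 mm, at about 10.2 mm along the gauge's x.
- **Cursor:** I slid it by its tab, and it took two small corrections (1–2 mm, then about 1 mm). In the last wrist picture it is within about 0.3 mm of the damper's axis.
- **Others:** The motor can and the square bar are still standing where they were. The gripper was open and clear at hand-in.

**Checks that disagreed:**
- The wedge came about 5 mm further along than I first computed, which a 1 mm error in the measured slot width explains.
- Wrist views with the camera turned round differ by about 0.9 mm in absolute position. I therefore lined up the cursor by comparing it with the damper within the same picture.
- My check in the overhead camera failed because it did not pick out the damper or fence there, so the final alignment rests on the wrist camera alone.

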